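# Hold a sealed coin in the inspection light path

### The arm

A 6-joint arm with a two-finger parallel gripper is mounted at the origin on the work surface. World frame = base frame: x ahead of the robot, y to its left, z up, the work surface at z = 0. Lengths are in m, angles in degrees, forces in N, time in s.
With the tool pointing down it reaches from about 0.4 to 0.825 m from the base axis. Payload 7 kg.
Tool frame: the origin (TCP) lies midway between the tips of the shut fingers; the grasp point (between the pads) lies 19 mm behind it; z points along the fingers, x is the direction in which the jaws open and shut, and the axes are right-handed (so a half turn about z gives the same grasp; the last joint's range is limited). The gripper opens to 88 mm and grips with 3 to 60 N. Pads are 19 mm wide; open, the fingers measure 130 mm over their backs; the gripper's body (78 mm by 193 mm) begins 47 mm behind the grasp point.
Start: joints at [-47.722, 20.546, 0.682, 0, -70.136, -16.507], TCP at [0.293, -0.608, 0.227] pointing down, gripper open.
Joint ranges: [-176.03, 176.03], [-82.01, 121.73], [-58.28, 71.71], [-173.87, 95.51], [-174.79, -0.11], [-173.66, 173.66]. Speed limits (degrees/s): [136.94, 136.94, 172.46, 180, 180, 180].

### API

Orientations are given as [roll, pitch, yaw] about the fixed x, y, z axes, in that order (R = Rz(yaw) Ry(pitch) Rx(roll)).
In Python, from plant import ctrl, vision, nets gives the robot as it stands.
- The arm moves only by the shell command python3 -m jog 'ROWS'. ROWS is text: rows parted by semicolons, each of 7 numbers parted by spaces: the turn, a rotation vector about the tool's x, y, z in units of 0.1 rad (1.0 is 0.1 rad), then the shift along the tool's x, y, z in units of 4 cm (1.0 is 4 cm), then the opening, from -1 (shut) to 1 (fully open). In form: rx ry rz x y z jaw; .... A call has 1 to 8 rows; each row shifts and turns the commanded pose from where the row before left it, along the tool's axes as they then stand; what a row does not reach is not made up. A row lasts 1/8 s, in which the tool goes at most 62.5 mm and 10.7 degrees, less where a joint would pass 70% of its speed; a pose out of reach is approached as far as the arm can. A call with a number of a shift or a turn outside -1 to 1 is refused whole. A call with a gripper value outside its range is refused whole. The fingers move at their own pace and stop on an object; the grip force is fixed at half the most. Time passes only in rows, so rows that do not move let the fingers close. It gives the time, the measured TCP pose, the force and the opening at its end, in the units of the state.
- ctrl.get_obs(): the state, without advancing time (a new reading comes with each control period).
- vision.snapshot(name): name is "scene" or "top" or "wrist"; returns (picture, depth): 400x640x3 uint8, red, green, blue; 400x640 float32, m along the optical axis (not along the pixel's ray), 0 where there is no reading.
- vision.camera_info(name): a dict with "camera_matrix" (3x3 intrinsics, pixels), "D" ([k1, k2, p1, p2, k3] as OpenCV has them; the pictures are not rectified), "camera_from_world" (4x4, takes a point from world to camera coordinates); the wrist camera has in their place "tool_from_camera" (4x4, takes a point from camera to tool coordinates, whose origin is the TCP and whose axes are the tool frame's). Camera axes: x right, y down, z forward; pixel columns grow to the right and rows downward; lengths in m; the calibration is good to about 2 mm. A picture is of the moment at which its call begins: read the wrist's pose just before it. camera_info takes no time and is no camera call.
- ctrl.close_job(): hands the job in, once; it reports no verdict.
Trained networks look in the newest picture that a camera, given by its name, has taken for a name from the list of things; names that differ only in an ending like _2 or _b are one class to them, and where a whole thing is asked for, a point or a joint stands for the part that bears it (a point fixed in the world has none). Each returns a list of dicts, best first, with "score" (0 to 1); they miss things now and then, are a little off and sometimes report something else, mostly with a low value. They report only what shows in the picture. A call takes as long as a camera call.
- nets.boxes_of(target, camera): "location" ([x, y, z] in m, in world coordinates, good to about 4 mm: the middle of the surface that is visible of it).
The state is a dict: "clock": time; "joint_pos": joint angles; "qvel": joint speeds; "tau": joint torques, N m; "tool_pos": TCP position; "orientation": TCP orientation; "force": force on the tool from outside, world axes, zero at the start; "moment": the same for the moment, N m; "opening": finger opening in m.
Only numpy, scipy, OpenCV 4.12 (cv2) and the standard library are available. Lean on these libraries where they do the work, as an engineer would, in place of code of your own. Each camera call takes 0.05 s, during which the arm holds its last target.

### The job

At the customs coin bench, first turn the light meter's peak-pointer knob anticlockwise, all the way back to its zero stop. Then pick up the clear cell with the coin sealed in it, with the fingers on its two frosted faces only and never on the clear ones, and hold it upright and square in the light path, the coin centred on the beam and about midway between lamp and sensor, with the cell resting on and touching nothing. Finish while still holding it there; leave the loupe, the coin tube and the brass weight where they stand.

Things in the scene. Friction and masses are not known exactly. Their poses are not given: they have to be found in the camera images.
- peak (a joint): Angle of the peak-pointer knob on top of the grey light meter, rad: 0 at the zero stop (pointer at the long green mark), growing clockwise seen from above, up to 2.0. It starts at 0.6 to 1.3. Light friction (0.03 N m), no spring: it stays where it is left.
- peak_grip (a point): Point on the knob's axis, 67.5 mm above the table; turns with the knob, z up. The black knob is a disc 44 mm across (14 to 22 mm below this point) with an upright grip bar on it, 42 mm long along this point's x, 12 mm wide along y, reaching from 14 mm below to 13 mm above this point. A red pointer marks +x. The meter's top is 22 mm below this point.
- cell_center (a point): Centre of the coin cell, a loose upright block of 60 to 130 g: 40 mm along its x, between two white frosted faces (22 x 72 mm, looking along +x and -x); 22 mm along its y, between two clear faces (looking along +y and -y); 72 mm tall along z. It stands on a black rubber pad, this point 40 mm above the table.
- cell: The whole coin cell; origin at the centre of its underside, 36 mm below cell_center, same axes.
- window: The clear part of the cell (30 x 22 x 72 mm, between the frosted plates), fixed in it; origin at cell_center, same axes. Fingers must not touch it.
- coin (a point): Centre of the sealed bronze coin (26 mm across, square hole, its flat faces looking along the cell's +-y), on the cell's centre line, 24 mm above its underside, 12 mm below cell_center; same axes as the cell.
- beam_mid (a point): Middle of the light path of the bench: the beam runs along this point's y, level, 100 mm above the table, from the white lamp head at +y (yellow lens) to the black sensor head at -y (dark blue lens); z up. The lens faces are 60 mm either side of this point; the heads are 62 mm wide (x), 50 mm long (y), tops 31 mm above this point.
- bench: The transmission bench, fixed to the table: dark base plate 80 x 230 x 15 mm (origin at the centre of its underside, 100 mm below beam_mid, same axes) carrying the two heads; white lines on the plate cross under beam_mid.
- pad: Black rubber pad 100 x 100 x 4 mm on which the cell stands at the start, fixed to the table; origin at the centre of its underside.
- meter: Grey light meter, fixed to the table: housing 130 x 100 x 45 mm (x, y, z), origin at the centre of its underside; the knob's axis is 12 mm along +x from there.
- loupe: Bystander: black loupe, 42 mm across, 42 mm tall, standing; origin at the centre of its underside.
- coin_tube: Bystander: glass jar with white cap, 34 mm across, 65 mm tall, standing; origin at the centre of its underside.
- weight: Bystander: brass knobbed weight, 32 mm across, 45 mm tall, standing; origin at the centre of its underside.

How it is judged (in metres and radians):
On the way, in this order (a step that is already met when the one before it is completed fails the run):
1. the peak knob is back at its zero stop and the fingers have let go of it, the cell still standing on its pad (value of joint peak below 0.07 rad and contact force between peak and the fingers below 0.1 N and distance of cell_center from where it was at the start of the episode below 0.02 m), for 0.2 s.
2. the cell is lifted clear, gripped by its frosted faces (contact force between cell and the fingers above 1 N and contact force between window and the fingers below 0.5 N and height (world z) of cell_center above 0.07 m), for 0.2 s.
At the end, for the whole second after the job is handed in: Knob within 0.08 rad of zero. Fingers still hold the cell (over 1 N), off its clear part; coin within 7 mm of the beam axis sideways and in height, within 20 mm of midway; clear faces square to the beam within 0.14 rad, upright within 0.12 rad; still, not touching the bench (value of joint peak below 0.08 rad and x of coin in the frame of beam_mid between -0.007 and 0.007 m and y of coin in the frame of beam_mid between -0.02 and 0.02 m and z of coin in the frame of beam_mid between -0.007 and 0.007 m and angle between the y axis of coin and the y axis of beam_mid, either way round below 0.14 rad and angle between coin's own z axis and vertical below 0.12 rad and contact force between cell and the fingers above 1 N and contact force between window and the fingers below 0.5 N and contact force between cell and bench below 0.05 N and linear speed of cell below 0.02 m/s); the arm keeps its last pose, push and grip.
It fails at once if the fingers press on the clear faces of the cell (contact force between window and the fingers above 1 N).
It fails at once if the loupe is moved more than 20 mm (distance of loupe from where it was at the start of the episode above 0.02 m).
It fails at once if the coin tube is moved more than 20 mm (distance of coin_tube from where it was at the start of the episode above 0.02 m).
It fails at once if the weight is moved more than 20 mm (distance of weight from where it was at the start of the episode above 0.02 m).
It also fails if it takes over 54 s, if anything falls off the work surface, if the arm or the gripper's body presses on something with over 40 N, if the wrist force passes 120 N, or if a joint passes its speed limit or range.

## Working session

There is one attempt and no reset: what is moved stays moved. The work goes in short steps, Python scripts to look and compute and a shell command to move; the robot and the scene stay as the last step left them, time stands still between calls to the robot, and variables do not carry over. Pictures are saved under pics/ and viewed, and the job is handed in when it is done.

```bash
ls; mkdir -p pics; python3 - <<'E'
from plant import ctrl, vision, nets
import cv2, numpy as np
print(ctrl.get_obs())
for n in ("top","scene"):
    p,d=vision.snapshot(n); cv2.imwrite(f"pics/{n}0.png",p[:,:,::-1]); np.save(f"pics/{n}0.npy",d)
    print(n,vision.camera_info(n))
print(vision.camera_info("wrist"))
E
```

```text
pics
{'clock': 0.0, 'joint_pos': array([-4.77214873e+01,  2.05925071e+01,  6.32210442e-01, -1.76945079e-02,
       -7.01358949e+01, -1.65069652e+01]), 'qvel': array([-0.02537203, -0.03220679, -0.01007184, -0.10576369, -0.06658776,
       -0.00832674]), 'tau': array([ 6.34924309e-04, -5.82719564e+01,  2.93068618e+01,  6.99757889e+00,
        6.84404396e-03, -1.67775456e-04]), 'tool_pos': array([ 0.29322311, -0.60743243,  0.22560635]), 'orientation': array([-1.79988615e+02, -9.69534676e-02,  1.15765511e+02]), 'force': array([ 0.59117643, -0.08924121, -0.75239307]), 'moment': array([-0.05360672, -0.00331358,  0.04210156]), 'opening': 0.08795644188482682}
top {'camera_matrix': array([[377.15117534,   0.        , 315.15993539],
       [  0.        , 377.15117534, 206.748321  ],
       [  0.        ,   0.        ,   1.        ]]), 'D': array([-0.05212718,  0.        ,  0.        ,  0.        ,  0.        ]), 'camera_from_world': array([[ 0.02578115, -0.99853305,  0.04761382, -0.08629964],
       [-0.99238066, -0.0313046 , -0.11916646,  0.55481503],
       [ 0.12048218, -0.04417879, -0.9917
[... 516 characters left out ...]
, -0.58469784,  1.31192674],
       [ 0.        ,  0.        ,  0.        ,  1.        ]])}
{'camera_matrix': array([[285.45877035,   0.        , 324.03129246],
       [  0.        , 285.45877035, 195.47093722],
       [  0.        ,   0.        ,   1.        ]]), 'D': array([-0.0464279,  0.       ,  0.       ,  0.       ,  0.       ]), 'tool_from_camera': array([[ 9.99999848e-01,  3.58734820e-04,  4.19235659e-04,
        -5.74984021e-04],
       [-4.50146067e-04,  9.69805409e-01,  2.43879613e-01,
        -6.47138966e-02],
       [-3.19088901e-04, -2.43879764e-01,  9.69805423e-01,
        -1.57864088e-01],
       [ 0.00000000e+00,  0.00000000e+00,  0.00000000e+00,
         1.00000000e+00]])}
```

View pics/top0.png

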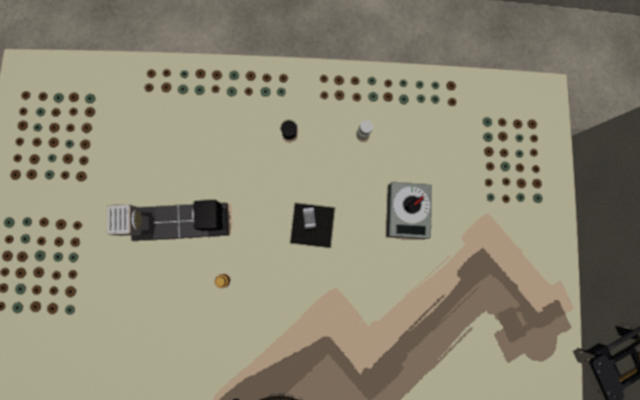

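View pics/scene0.png

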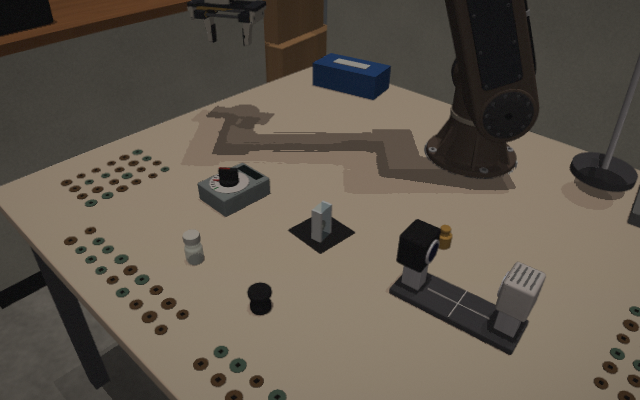

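The top picture shows the bench at (110-230, 220), the cell at (309,218) on its pad (313,225), the meter knob at (412,204) with its red pointer up-right, the loupe at (289,130), the tube at (365,130) and the weight at (222,281). Next I'll zoom in and measure.

```bash
cat > h.py <<'E'
import numpy as np, cv2
from plant import ctrl, vision, nets
from scipy.spatial.transform import Rotation as R
def cam(n):
    i=vision.camera_info(n); K=i["camera_matrix"]; D=np.array(i["D"])
    if n=="wrist":
        o=ctrl.get_obs(); T=np.eye(4); T[:3,:3]=R.from_euler('xyz',o["orientation"],degrees=True).as_matrix(); T[:3,3]=o["tool_pos"]
        W=T@i["tool_from_camera"]
    else: W=np.linalg.inv(i["camera_from_world"])
    return K,D,W
def px2w(c,uv,z):
    K,D,W=c; p=cv2.undistortPoints(np.array(uv,float).reshape(-1,1,2),K,D).reshape(-1,2)
    r=np.c_[p,np.ones(len(p))]@W[:3,:3].T; o=W[:3,3]
    return o+r*((z-o[2])/r[:,2])[:,None]
def w2px(c,P):
    K,D,W=c; Wi=np.linalg.inv(W)
    return cv2.projectPoints(np.array(P,float).reshape(-1,3),cv2.Rodrigues(Wi[:3,:3])[0],Wi[:3,3],K,D)[0].reshape(-1,2)
E
python3 - <<'E'
from h import *
for n in("peak","cell","beam_mid","bench","coin","pad","meter","weight","loupe","coin_tube"):
    for c in ("top","scene"):
        for r in nets.boxes_of(n,c)[:2]: print(n,c,np.round(r["location"],4),round(r["score"],2))
im=cv2.imread("pics/top0.png")
a=cv2.resize(im[170:250,270:450],None,fx=4.4,fy=4.4,interpolation=cv2.INTER_CUBIC);cv2.imwrite("pics/t_a.png",a)
a=cv2.resize(im[190:260,95:245],None,fx=5,fy=5,interpolation=cv2.INTER_CUBIC);cv2.imwrite("pics/t_b.png",a)
E
```

```text
peak top [ 0.5661 -0.2932  0.0568] 0.7
peak scene [ 0.5687 -0.2891  0.0631] 0.96
cell top [ 0.5269 -0.053   0.0774] 0.68
cell scene [ 0.54   -0.0549  0.052 ] 0.87
beam_mid top [0.5116 0.2714 0.0131] 0.89
beam_mid top [ 0.53   -0.0559  0.0752] 0.5
beam_mid scene [0.5348 0.2674 0.0223] 0.62
beam_mid scene [ 0.5796 -0.2707  0.0441] 0.53
bench top [0.5087 0.2697 0.015 ] 0.7
bench scene [0.535  0.2617 0.0266] 0.58
coin top [ 0.554  -0.2915  0.0462] 0.69
coin top [ 0.5248 -0.0511  0.0742] 0.61
coin scene [ 0.5394 -0.0475  0.0513] 0.9
pad top [ 0.5107 -0.0708  0.0016] 0.71
pad scene [ 0.5285 -0.05    0.0076] 0.87
meter top [ 0.5536 -0.29    0.0457] 0.6
meter scene [ 0.5811 -0.2731  0.0478] 0.75
weight top [0.3795 0.1384 0.0292] 0.57
weight top [ 0.5634 -0.2911  0.0497] 0.49
weight scene [0.3871 0.1446 0.0308] 0.57
loupe top [0.7436 0.0012 0.0439] 0.77
loupe top [ 0.5255 -0.0527  0.0746] 0.49
loupe scene [0.7496 0.0052 0.0402] 0.92
coin_tube top [ 0.7421 -0.1798  0.0608] 0.66
coin_tube scene [ 0.7549 -0.1758  0.0392] 0.94
```

View pics/t_a.png

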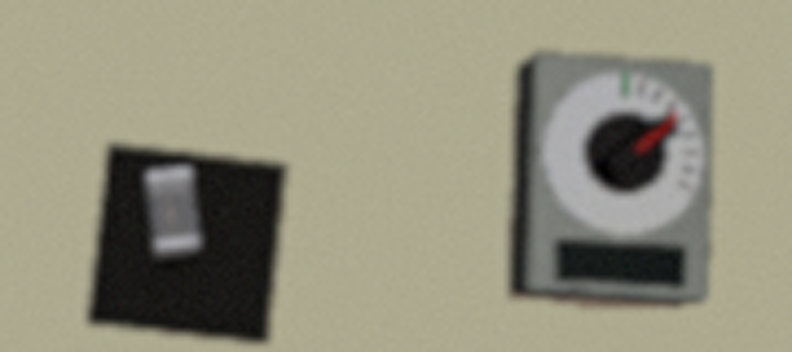

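View pics/t_b.png

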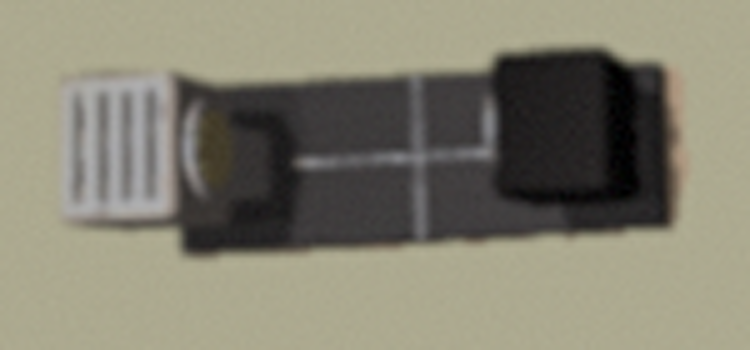

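```bash
python3 - <<'E'
from h import *
c=cam("top")
A=lambda x,y:(270+(x+.5)/4.4-.5,170+(y+.5)/4.4-.5); B=lambda x,y:(95+(x+.5)/5-.5,190+(y+.5)/5-.5)
def s(n,uv,z):
    p=px2w(c,uv,z)[:,:2]; print(n,np.round(p,4).tolist()); return p
s("meter corners TL TR BR",[A(537,53),A(712,66),A(706,302)],.045)
s("knob disc c",[A(625,152)],.05); g=s("green out,in",[A(626,72),A(626,97)],.0455)
s("pointer tip, bar",[A(674,117)],.053); 
s("cell frosted mid up/low",[A(168,172),A(178,245)],.076)
s("pad corners",[A(110,147),A(285,166),A(267,340),A(91,321)],.004)
b=s("line cross, ends",[B(418,156),B(415,78),B(421,238),B(295,162),B(492,153)],.015)
s("sensor top corners",[B(497,57),B(600,50),B(605,195),B(500,190)],.131)
s("lamp top",[B(65,78),B(175,73),B(175,217),B(62,220)],.131)
s("base corner BL,BR",[B(184,252),B(670,222)],.015)
E
```

```text
meter corners TL TR BR [[0.6214, -0.2497], [0.6178, -0.346], [0.49, -0.3413]]
knob disc c [[0.5685, -0.2961]]
green out,in [[0.6127, -0.2983], [0.599, -0.2982]]
pointer tip, bar [[0.5878, -0.322]]
cell frosted mid up/low [[0.5472, -0.0522], [0.5102, -0.0583]]
pad corners [[0.5684, -0.0216], [0.5609, -0.1187], [0.4648, -0.1107], [0.4725, -0.0144]]
line cross, ends [[0.5158, 0.2521], [0.5529, 0.256], [0.4772, 0.2481], [0.5112, 0.31], [0.5183, 0.2173]]
sensor top corners [[0.5495, 0.1856], [0.5538, 0.1432], [0.4937, 0.1378], [0.4944, 0.1809]]
lamp top [[0.5351, 0.3641], [0.5386, 0.3184], [0.4792, 0.3135], [0.4764, 0.3601]]
base corner BL,BR [[0.4671, 0.3591], [0.4883, 0.1316]]
```

```bash
python3 -m jog '0 0 1 0.8 0.8 0 1;0 0 1 0.8 0.8 0 1;0 0 1 0.8 0.8 0 1;0 0 1 0.8 0.8 0 1'
```

```text
clock: 1.6
tool_pos: [0.3779, -0.4475, 0.2269]
orientation: [180.0, 0.0, 92.7]
force: [0.9, 0.2, -0.2]
opening: 0.0876
```

```bash
cat >> h.py <<'E'
def plan(pos,yaw,n=None,jaw=1,lim=.9,start=None):
    o=ctrl.get_obs(); p0=np.array(o["tool_pos"] if start is None else start[0]); y0=o["orientation"][2] if start is None else start[1]
    dy=(yaw-y0+180)%360-180; pos=np.array(pos)
    n=n or int(np.ceil(max(abs(np.radians(dy))/.1/lim,np.linalg.norm(pos-p0)/.04/lim,1)))
    for i in range(n):
        ya=np.radians(y0+dy*i/n); d=(pos-p0)/n
        # tool axes after the row's own turn unknown -> use pose before the row
        x=d@[np.cos(ya),np.sin(ya),0]; y=d@[np.sin(ya),-np.cos(ya),0]
        print(f"0 0 {-np.radians(dy)/n/.1:.2f} {x/.04:.2f} {y/.04:.2f} {-d[2]/.04:.2f} {jaw};",end="" if (i+1)%8 else "\n")
    print()
E
python3 -c "
from h import *
plan([.5685,-.296,.2],37.6,n=12)"
```

```text
0 0 0.80 0.30 0.41 0.06 1;0 0 0.80 0.33 0.39 0.06 1;0 0 0.80 0.36 0.36 0.06 1;0 0 0.80 0.39 0.33 0.06 1;0 0 0.80 0.41 0.30 0.06 1;0 0 0.80 0.43 0.26 0.06 1;0 0 0.80 0.45 0.23 0.06 1;0 0 0.80 0.47 0.19 0.06 1;
0 0 0.80 0.48 0.15 0.06 1;0 0 0.80 0.49 0.11 0.06 1;0 0 0.80 0.50 0.07 0.06 1;0 0 0.80 0.51 0.03 0.06 1;
```

```bash
python3 -m jog '0 0 0.8 0.3 0.41 0.06 1;0 0 0.8 0.33 0.39 0.06 1;0 0 0.8 0.36 0.36 0.06 1;0 0 0.8 0.39 0.33 0.06 1;0 0 0.8 0.41 0.3 0.06 1;0 0 0.8 0.43 0.26 0.06 1;0 0 0.8 0.45 0.23 0.06 1;0 0 0.8 0.47 0.19 0.06 1' && python3 -m jog '0 0 0.8 0.48 0.15 0.06 1;0 0 0.8 0.49 0.11 0.06 1;0 0 0.8 0.5 0.07 0.06 1;0 0 0.8 0.51 0.03 0.06 1;0 0 0 0 0 0 1;0 0 0 0 0 0 1'
python3 - <<'E'
from h import *
c=cam("wrist"); o=ctrl.get_obs(); print(o["tool_pos"],o["orientation"])
p,d=vision.snapshot("wrist"); import pickle; pickle.dump(c,open("pics/w1.pkl","wb"))
a=cv2.resize(p[:,:,::-1],None,fx=1.25,fy=1.25); cv2.imwrite("pics/w1.png",a); cv2.imwrite("pics/w1r.png",p[:,:,::-1]); np.save("pics/w1.npy",d)
E
```

```text
clock: 2.6
tool_pos: [0.5048, -0.3469, 0.2074]
orientation: [180.0, -0.0, 56.0]
force: [-1.4, 0.6, -0.5]
opening: 0.0877
clock: 3.35
tool_pos: [0.5669, -0.2965, 0.1978]
orientation: [-180.0, 0.0, 37.9]
force: [-0.5, -0.4, -0.1]
opening: 0.0878
[ 0.56689403 -0.29651806  0.19775504] [-1.79992267e+02  1.15743241e-02  3.79233101e+01]
```

View pics/w1.png

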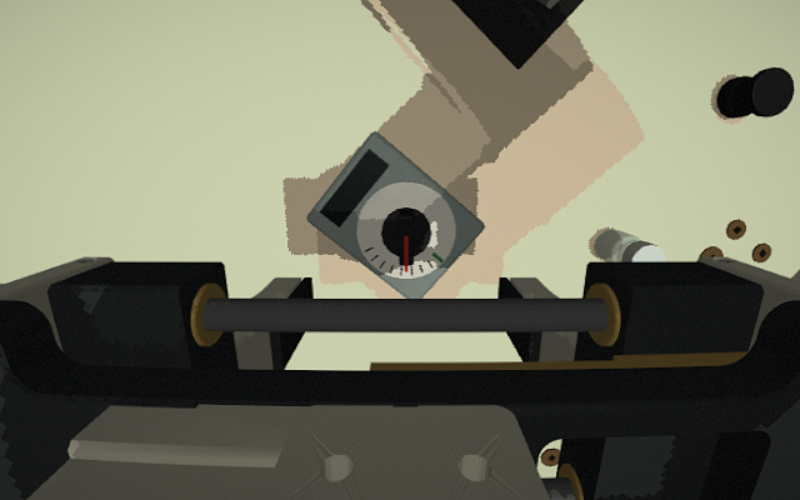

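The knob is at (406,232) in the upscaled wrist picture. Its red pointer runs straight down to (406,270) and the green mark is at (437,257). I'll measure these at finer scale.

```bash
python3 - <<'E'
from h import *
import pickle
c=pickle.load(open("pics/w1.pkl","rb"))
im=cv2.imread("pics/w1r.png"); a=cv2.resize(im[135:235,260:390],None,fx=6,fy=6,interpolation=cv2.INTER_CUBIC); cv2.imwrite("pics/w1z.png",a)
hsv=cv2.cvtColor(im,cv2.COLOR_BGR2HSV)
b,g,r=[im[:,:,i].astype(int) for i in range(3)]
m=(r>g+60)&(r>b+60); ys,xs=np.nonzero(m[150:235,280:370]); 
uv=np.c_[xs+280,ys+150].astype(float)
w=px2w(c,uv,.0535)[:,:2]; print(len(w),w.mean(0)); v=np.linalg.svd(w-w.mean(0))[2][0]; print("ptr dir",np.degrees(np.arctan2(v[1],v[0])))
m=(g>r+25)&(g>b+10); ys,xs=np.nonzero(m[150:235,280:390]);uv=np.c_[xs+280,ys+150].astype(float); print(len(uv),uv.mean(0)); print(px2w(c,uv,.0455)[:,:2].mean(0))
E
```

```text
56 [ 0.57955706 -0.31125807]
ptr dir -51.989476654685035
23 [349.65217391 205.65217391]
[ 0.60553755 -0.29829188]
```

View pics/w1z.png

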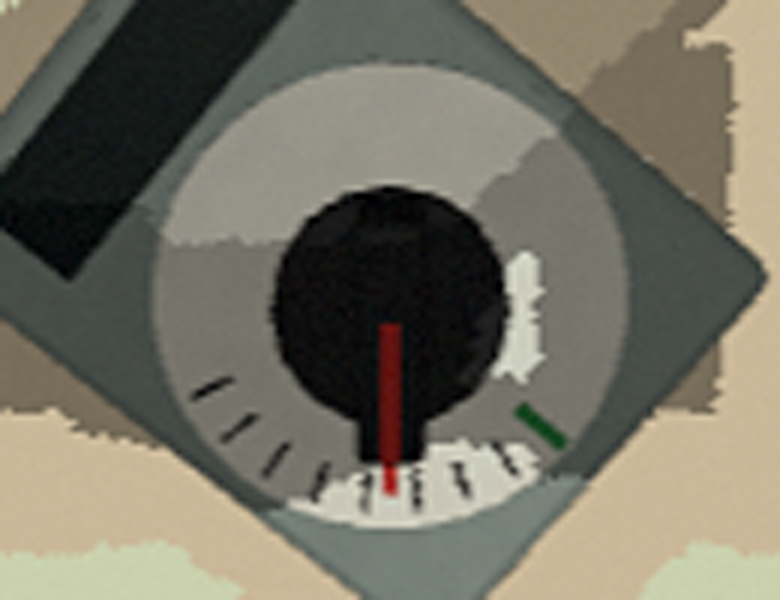

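```bash
python3 - <<'E'
from h import *
import pickle
c=pickle.load(open("pics/w1.pkl","rb"))
k=px2w(c,[(324.6,184.25)],.0455)[0]; print(k)
g=np.array([.60554,-.29829]); print(np.degrees(np.arctan2(*(g-k[:2])[::-1])))
plan([k[0],k[1],.061],38,n=5)
E
```

```text
[ 0.56799639 -0.29623961  0.0455    ]
-3.126017989649831
0 0 -0.00 0.01 0.00 0.68 1;0 0 -0.00 0.01 0.00 0.68 1;0 0 -0.00 0.01 0.00 0.68 1;0 0 -0.00 0.01 0.00 0.68 1;0 0 -0.00 0.01 0.00 0.68 1;
```

```bash
python3 -m jog '0 0 0 0.02 0 0.8 1;0 0 0 0.02 0 0.8 1;0 0 0 0 0 0.7 1;0 0 0 0 0 0.5 0.5;0 0 0 0 0 0.35 0;0 0 0 0 0 0.2 -0.4;0 0 0 0 0 0 -1;0 0 0 0 0 0 -1' && python3 -m jog '0 0 0 0 0 0 -1;0 0 0 0 0 0 -1;0 0 0 0 0 0 -1;0 0 0 0 0 0 -1'; python3 -c "
from h import *
print(ctrl.get_obs()['moment'])"
```

```text
clock: 4.4
tool_pos: [0.5689, -0.2956, 0.0646]
orientation: [179.9, -0.0, 37.9]
force: [0.0, -0.4, 0.9]
opening: 0.043
clock: 4.9
tool_pos: [0.5675, -0.2961, 0.064]
orientation: [-180.0, 0.1, 37.9]
force: [-4.1, -3.1, 2.2]
opening: 0.0111
[-1.3389493   1.22480213  0.04468438]
```

Gripped, opening 11 mm. Next I'll turn it anticlockwise about 0.80 rad, then go gently to the stop.

```bash
python3 -m jog '0 0 -0.8 0 0 0 -1;0 0 -1 0 0 0 -1;0 0 -1 0 0 0 -1;0 0 -1 0 0 0 -1;0 0 -1 0 0 0 -1;0 0 -1 0 0 0 -1;0 0 -1 0 0 0 -1;0 0 -0.8 0 0 0 -1'; python3 -c "
from h import *
print(ctrl.get_obs()['moment'])"; python3 -m jog '0 0 -0.4 0 0 0 -1;0 0 -0.2 0 0 0 -1;0 0 -0.2 0 0 0 -1;0 0 0 0 0 0 -1;0 0 0 0 0 0 -1'; python3 -c "
from h import *
o=ctrl.get_obs();print(o['moment'],o['orientation'])"
```

```text
clock: 5.9
tool_pos: [0.5672, -0.2966, 0.064]
orientation: [-179.9, 0.1, 81.5]
force: [-5.0, -5.6, 2.7]
opening: 0.0115
[-2.25170914  1.51007667 -0.06711557]
clock: 6.52
tool_pos: [0.5672, -0.2966, 0.064]
orientation: [-179.9, 0.1, 86.0]
force: [-3.8, -5.6, 2.0]
opening: 0.0113
[-2.27727705  1.57341244  0.04350232] [-1.79893258e+02  6.67489517e-02  8.59680519e+01]
```

```bash
python3 -m jog '0 0 -0.2 0 0 0 -1;0 0 -0.2 0 0 0 -1;0 0 0 0 0 0 -1;0 0 0 0 0 0 -1'; python3 -c "
from h import *
o=ctrl.get_obs();print(o['moment'],o['orientation'])"; python3 -m jog '0 0 -0.2 0 0 0 -1;0 0 -0.1 0 0 0 -1;0 0 0 0 0 0 -1;0 0 0 0 0 0 -1'; python3 -c "
from h import *
o=ctrl.get_obs();print(o['moment'],o['orientation'])"
```

```text
clock: 7.02
tool_pos: [0.5672, -0.2967, 0.064]
orientation: [-179.9, 0.1, 88.3]
force: [-4.8, -6.6, 2.0]
opening: 0.0114
[-2.33374942  1.57090876  0.06376901] [-1.79895805e+02  6.60865163e-02  8.82557090e+01]
clock: 7.52
tool_pos: [0.5672, -0.2967, 0.064]
orientation: [-179.9, 0.1, 89.9]
force: [-4.4, -5.9, 3.3]
opening: 0.0114
[-2.3110925   1.49358112 -0.44110727] [-1.79901888e+02  5.22885173e-02  8.99226954e+01]
```

The moment jumped to -0.44 N m, so the knob is at its stop. Release, rise and look.

```bash
python3 -m jog '0 0 0 0 0 0 1;0 0 0 0 0 0 1;0 0 0 0 0 0 1;0 0 0 0 0 0 1;0 0 0 0 0 -0.7 1;0 0 0 0 0 -1 1;0 0 0 0 0 -1 1;0 0 0 0 0 -0.8 1';python3 -m jog '0 0 0 0 0 0 1;0 0 0 0 0 0 1'
python3 - <<'E'
from h import *
c=cam("wrist"); o=ctrl.get_obs(); print(o["tool_pos"],o["orientation"])
p,d=vision.snapshot("wrist"); im=p[:,:,::-1]
cv2.imwrite("pics/w2.png",np.ascontiguousarray(cv2.resize(im[100:260,200:440],None,fx=3,fy=3,interpolation=cv2.INTER_CUBIC)))
im=im.astype(int); b,g,r=[im[:,:,i] for i in range(3)]
m=(r>g+60)&(r>b+60); ys,xs=np.nonzero(m[150:235,280:370]); 
uv=np.c_[xs+280,ys+150].astype(float)
w=px2w(c,uv,.0535)[:,:2]; print(len(w),w.mean(0)); v=np.linalg.svd(w-w.mean(0))[2][0]; print("ptr dir",np.degrees(np.arctan2(v[1],v[0])))
vision.snapshot("top")
for r in nets.boxes_of("cell","top")[:2]: print(np.round(r["location"],4),round(r["score"],2))
E
```

```text
clock: 8.52
tool_pos: [0.5687, -0.2954, 0.2057]
orientation: [179.9, 0.0, 90.0]
force: [-0.1, -0.6, -0.5]
opening: 0.085
clock: 8.78
tool_pos: [0.5681, -0.2951, 0.2033]
orientation: [-180.0, -0.0, 90.0]
force: [0.3, -0.2, -0.3]
opening: 0.0877
[ 0.56812981 -0.29511104  0.20330356] [-1.79981806e+02 -2.93139120e-02  8.99884794e+01]
76 [ 0.58631152 -0.29750034]
ptr dir -1.183909489638385
[ 0.5333 -0.0535  0.0756] 0.64
```

View pics/w2.png

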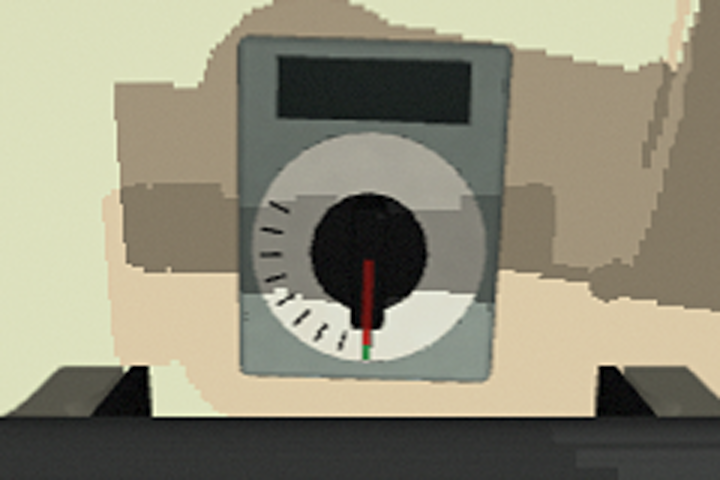

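The pointer lies on the green mark at (366,350), so the knob is at zero. Now to the cell.

```bash
python3 -c "
from h import *
plan([.5287,-.0553,.21],189.4,n=19)"
```

```text
0 0 -0.91 0.32 -0.05 -0.01 1;0 0 -0.91 0.32 -0.02 -0.01 1;0 0 -0.91 0.32 0.01 -0.01 1;0 0 -0.91 0.32 0.04 -0.01 1;0 0 -0.91 0.31 0.06 -0.01 1;0 0 -0.91 0.31 0.09 -0.01 1;0 0 -0.91 0.30 0.12 -0.01 1;0 0 -0.91 0.28 0.15 -0.01 1;
0 0 -0.91 0.27 0.17 -0.01 1;0 0 -0.91 0.25 0.20 -0.01 1;0 0 -0.91 0.23 0.22 -0.01 1;0 0 -0.91 0.21 0.24 -0.01 1;0 0 -0.91 0.19 0.26 -0.01 1;0 0 -0.91 0.17 0.27 -0.01 1;0 0 -0.91 0.14 0.29 -0.01 1;0 0 -0.91 0.11 0.30 -0.01 1;
0 0 -0.91 0.09 0.31 -0.01 1;0 0 -0.91 0.06 0.31 -0.01 1;0 0 -0.91 0.03 0.32 -0.01 1;
```

```bash
python3 -m jog '0 0 -0.91 0.32 -0.05 -0.01 1;0 0 -0.91 0.32 -0.02 -0.01 1;0 0 -0.91 0.32 0.01 -0.01 1;0 0 -0.91 0.32 0.04 -0.01 1;0 0 -0.91 0.31 0.06 -0.01 1;0 0 -0.91 0.31 0.09 -0.01 1;0 0 -0.91 0.3 0.12 -0.01 1;0 0 -0.91 0.28 0.15 -0.01 1' && python3 -m jog '0 0 -0.91 0.27 0.17 -0.01 1;0 0 -0.91 0.25 0.2 -0.01 1;0 0 -0.91 0.23 0.22 -0.01 1;0 0 -0.91 0.21 0.24 -0.01 1;0 0 -0.91 0.19 0.26 -0.01 1;0 0 -0.91 0.17 0.27 -0.01 1;0 0 -0.91 0.14 0.29 -0.01 1;0 0 -0.91 0.11 0.3 -0.01 1' && python3 -m jog '0 0 -0.91 0.09 0.31 -0.01 1;0 0 -0.91 0.06 0.31 -0.01 1;0 0 -0.91 0.03 0.32 -0.01 1;0 0 0 0 0 0 1;0 0 0 0 0 0 1'
python3 - <<'E'
from h import *
import pickle
c=cam("wrist"); o=ctrl.get_obs(); print(o["tool_pos"],o["orientation"]); pickle.dump(c,open("pics/w3.pkl","wb"))
p,d=vision.snapshot("wrist"); im=p[:,:,::-1]; np.save("pics/w3.npy",d)
cv2.imwrite("pics/w3.png",im)
x=np.ascontiguousarray(im[130:260,250:400]); cv2.imwrite("pics/w3z.png",cv2.resize(x,None,fx=5,fy=4.5*5/4.5,interpolation=cv2.INTER_CUBIC)[:600])
E
```

```text
clock: 9.93
tool_pos: [0.5518, -0.1936, 0.2061]
orientation: [-179.9, -0.1, 131.9]
force: [-1.0, 0.7, -0.3]
opening: 0.0879
clock: 10.92
tool_pos: [0.5362, -0.0926, 0.2094]
orientation: [-180.0, -0.1, 173.6]
force: [0.4, 1.2, -0.1]
opening: 0.0877
clock: 11.55
tool_pos: [0.5302, -0.0553, 0.211]
orientation: [-180.0, -0.0, -171.0]
force: [-0.1, -0.4, 0.5]
opening: 0.0873
[ 0.53017196 -0.05526659  0.21095843] [-1.79992605e+02 -4.45182041e-02 -1.71037979e+02]
```

View pics/w3.png

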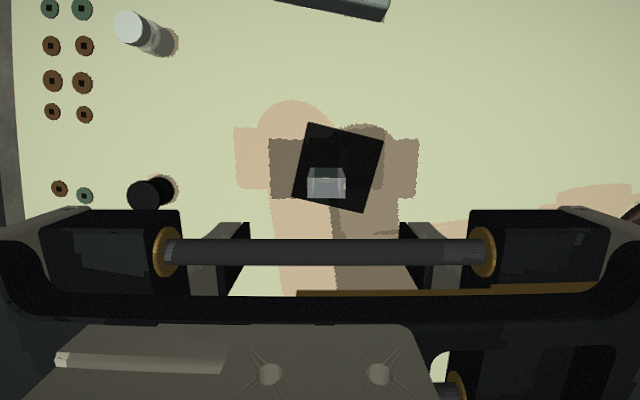

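View pics/w3z.png

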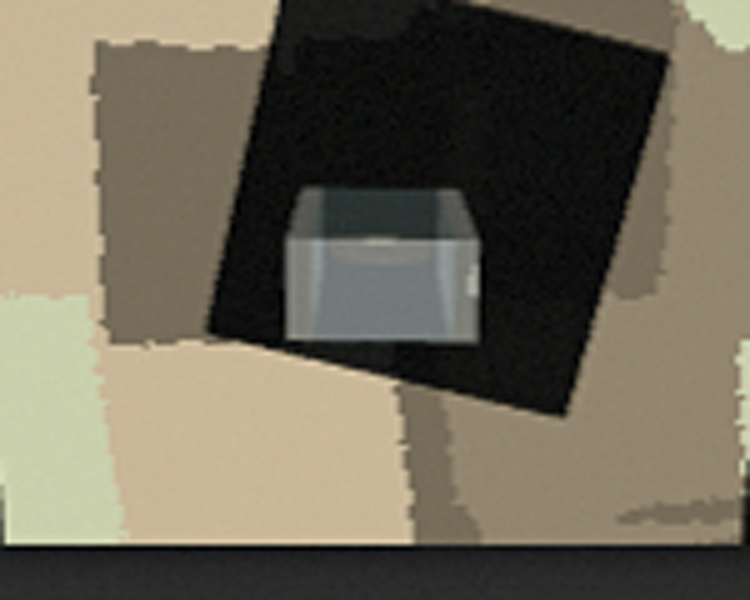

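The cell's top face spans (287,240) to (480,341) in the zoomed view, nearly parallel to the jaw axis.

```bash
python3 - <<'E'
from h import *
import pickle
c=pickle.load(open("pics/w3.pkl","rb"))
uv=[(250+(x+.5)/5-.5,130+(y+.5)/5-.5) for x,y in [(287,240),(480,238.5),(480,341),(286.5,341.5)]]
w=px2w(c,uv,.076); print(w.round(4), w.mean(0))
for a,b in((1,0),(2,3)): v=w[b]-w[a]; print(np.degrees(np.arctan2(v[1],v[0])),np.linalg.norm(v))
o=ctrl.get_obs();q=w.mean(0); plan([q[0],q[1],.045],o["orientation"][2],n=1)
E
```

```text
[[ 0.5499 -0.0634  0.076 ]
 [ 0.5103 -0.07    0.076 ]
 [ 0.5064 -0.0483  0.076 ]
 [ 0.5469 -0.0418  0.076 ]] [ 0.52838064 -0.05585257  0.076     ]
9.439271655370103 0.040206710378177545
9.135686277863478 0.04102821319796373
0 0 -0.00 0.05 -0.00 4.15 1;
```

```bash
python3 -m jog '0 0 -0.05 0.05 0 0.8 1;0 0 0 0 0 0.9 1;0 0 0 0 0 0.9 1;0 0 0 0 0 0.7 1;0 0 0 0 0 0.5 1;0 0 0 0 0 0.3 1;0 0 0 0 0 0.1 1;0 0 0 0 0 0 1'; python3 - <<'E'
from h import *
p,d=vision.snapshot("scene"); im=p[:,:,::-1]
cv2.imwrite("pics/s3.png",np.ascontiguousarray(cv2.resize(im[100:300,200:450],None,fx=3,fy=3,interpolation=cv2.INTER_CUBIC)))
E
```

```text
clock: 12.6
tool_pos: [0.5286, -0.0555, 0.0436]
orientation: [-180.0, 0.0, -170.7]
force: [0.2, 0.5, 0.8]
opening: 0.0877
```

View pics/s3.png

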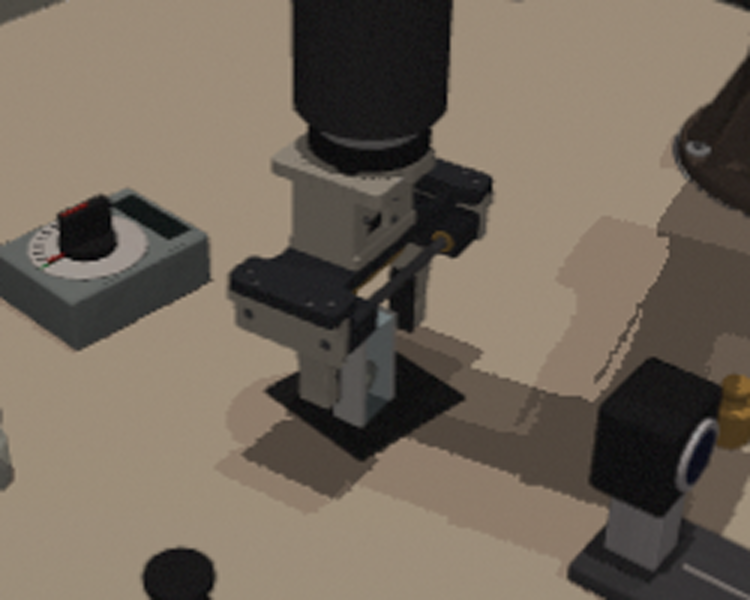

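The fingers straddle the cell at (365,365) correctly. Close, wait, then lift.

```bash
python3 -m jog '0 0 0 0 0 0 -1;0 0 0 0 0 0 -1;0 0 0 0 0 0 -1;0 0 0 0 0 0 -1;0 0 0 0 0 0 -1;0 0 0 0 0 0 -1;0 0 0 0 0 0 -1;0 0 0 0 0 0 -1' && python3 -m jog '0 0 0 0 0 -0.3 -1;0 0 0 0 0 -0.6 -1;0 0 0 0 0 -0.8 -1;0 0 0 0 0 -0.8 -1;0 0 0 0 0 -0.8 -1;0 0 0 0 0 -0.5 -1;0 0 0 0 0 0 -1;0 0 0 0 0 0 -1'
python3 - <<'E'
from h import *
print(ctrl.get_obs()["tool_pos"])
plan([.516,.252,.196],-174.8,n=18,jaw=-1)
E
```

```text
clock: 13.65
tool_pos: [0.5283, -0.0554, 0.0434]
orientation: [180.0, -0.0, -170.7]
force: [-0.0, -0.7, 1.8]
opening: 0.0399
clock: 14.65
tool_pos: [0.5278, -0.0553, 0.195]
orientation: [180.0, -0.0, -170.7]
force: [0.1, 0.6, -0.2]
opening: 0.0397
[ 0.5277715  -0.05534904  0.19497861]
0 0 0.04 -0.05 0.42 -0.00 -1;0 0 0.04 -0.05 0.42 -0.00 -1;0 0 0.04 -0.05 0.42 -0.00 -1;0 0 0.04 -0.05 0.42 -0.00 -1;0 0 0.04 -0.05 0.42 -0.00 -1;0 0 0.04 -0.04 0.42 -0.00 -1;0 0 0.04 -0.04 0.43 -0.00 -1;0 0 0.04 -0.04 0.43 -0.00 -1;
0 0 0.04 -0.04 0.43 -0.00 -1;0 0 0.04 -0.04 0.43 -0.00 -1;0 0 0.04 -0.04 0.43 -0.00 -1;0 0 0.04 -0.03 0.43 -0.00 -1;0 0 0.04 -0.03 0.43 -0.00 -1;0 0 0.04 -0.03 0.43 -0.00 -1;0 0 0.04 -0.03 0.43 -0.00 -1;0 0 0.04 -0.03 0.43 -0.00 -1;
0 0 0.04 -0.03 0.43 -0.00 -1;0 0 0.04 -0.02 0.43 -0.00 -1;
```

```bash
python3 -m jog '0 0 0.04 -0.05 0.42 -0.1 -1;0 0 0.04 -0.05 0.42 -0.1 -1;0 0 0.04 -0.05 0.42 0 -1;0 0 0.04 -0.05 0.42 0 -1;0 0 0.04 -0.05 0.42 0 -1;0 0 0.04 -0.04 0.42 0 -1;0 0 0.04 -0.04 0.43 0 -1;0 0 0.04 -0.04 0.43 0 -1'
python3 - <<'E'
from h import *
im=cv2.imread("pics/scene0.png")
cv2.imwrite("pics/s0z.png",cv2.resize(im[210:350,380:560],None,fx=4.4,fy=4.4-.2,interpolation=cv2.INTER_CUBIC))
E
```

```text
clock: 15.65
tool_pos: [0.5228, 0.0817, 0.2034]
orientation: [-180.0, 0.0, -172.5]
force: [0.1, 0.6, -1.1]
opening: 0.0403
```

View pics/s0z.png

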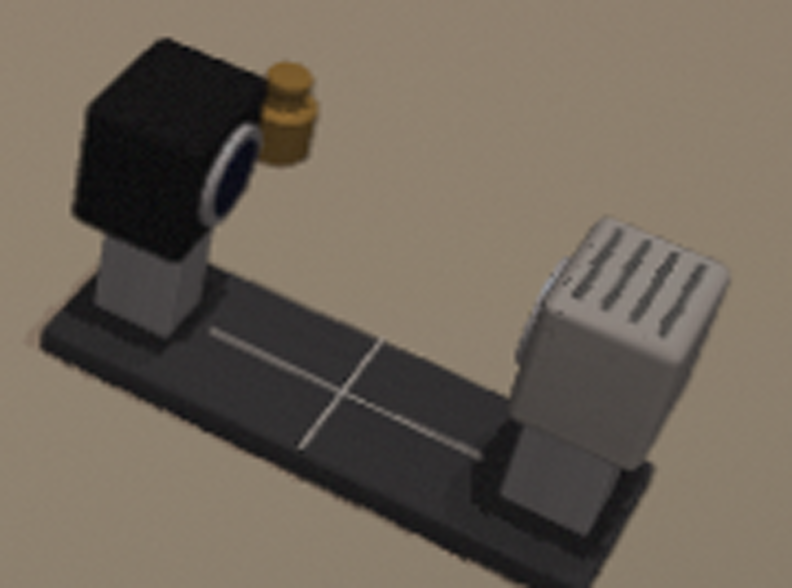

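The lines cross at (344,394) in this zoomed scene view.

```bash
python3 - <<'E'
from h import *
c=cam("scene"); Z=lambda x,y:(380+(x+.5)/4.4-.5,210+(y+.5)/4.2-.5)
w=px2w(c,[Z(344,394),Z(210,330),Z(482,456),Z(381,341),Z(302,446)],.0155); print(w.round(4))
v=w[2]-w[1];print(np.degrees(np.arctan2(-v[0],v[1]))); v=w[4]-w[3];print(np.degrees(np.arctan2(v[1],v[0])))
plan([.5155,.2515,.203],-174.7,n=10,jaw=-1)
E
```

```text
[[0.517  0.253  0.0155]
 [0.5216 0.1937 0.0155]
 [0.5107 0.3098 0.0155]
 [0.4797 0.2488 0.0155]
 [0.553  0.2554 0.0155]]
5.3624759824735575
5.176786006347034
0 0 0.04 -0.04 0.42 0.00 -1;0 0 0.04 -0.04 0.42 0.00 -1;0 0 0.04 -0.03 0.42 0.00 -1;0 0 0.04 -0.03 0.42 0.00 -1;0 0 0.04 -0.03 0.42 0.00 -1;0 0 0.04 -0.03 0.42 0.00 -1;0 0 0.04 -0.03 0.42 0.00 -1;0 0 0.04 -0.03 0.42 0.00 -1;
0 0 0.04 -0.02 0.42 0.00 -1;0 0 0.04 -0.02 0.42 0.00 -1;
```

```bash
python3 -m jog '0 0 0.04 -0.03 0.42 0 -1;0 0 0.04 -0.03 0.42 0 -1;0 0 0.04 -0.03 0.42 0 -1;0 0 0.04 -0.03 0.42 0 -1;0 0 0.04 -0.02 0.42 0 -1;0 0 0.04 -0.02 0.42 0 -1;0 0 0.04 -0.02 0.42 0 -1;0 0 0.04 -0.02 0.42 0 -1' && python3 -m jog '0 0 0.04 -0.01 0.42 0 -1;0 0 0.04 -0.01 0.42 0 -1;0 0 0 0 0 0 -1;0 0 0 0 0 0 -1'
python3 -c "
from h import *
o=ctrl.get_obs();print(o['tool_pos'],o['orientation'])
plan([.5163,.2523,.1154],-174.8,n=1,jaw=-1)
p,d=vision.snapshot('top');cv2.imwrite('pics/t4.png',p[:,:,::-1])
p,d=vision.snapshot('scene');cv2.imwrite('pics/s4.png',p[:,:,::-1])"
```

```text
clock: 16.65
tool_pos: [0.5151, 0.2161, 0.2034]
orientation: [-180.0, 0.0, -174.3]
force: [0.3, -0.1, -0.0]
opening: 0.0396
clock: 17.15
tool_pos: [0.5125, 0.2485, 0.2033]
orientation: [-180.0, -0.0, -174.8]
force: [-0.4, -0.4, -0.8]
opening: 0.0398
[0.51253868 0.24851266 0.2032565 ] [-1.79983528e+02 -1.72220220e-02 -1.74769595e+02]
0 0 0.01 -0.10 0.09 2.20 -1;
```

View pics/s4.png

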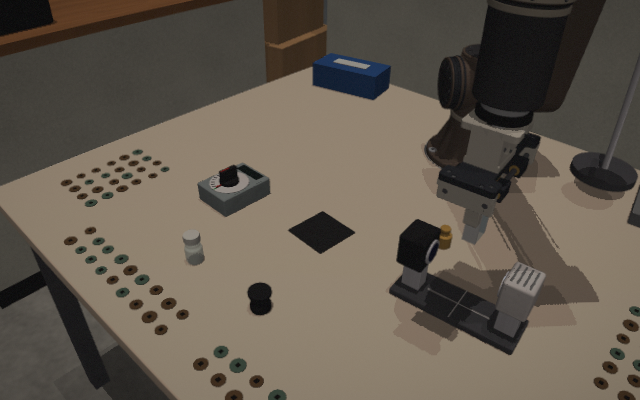

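View pics/t4.png

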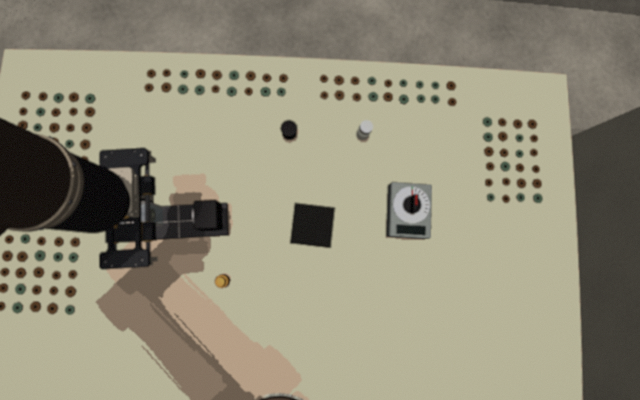

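The cell (at (475,225) in the scene view) hangs above the bench between the heads, and the bystanders have not moved. Fix the lateral offset and descend.

```bash
python3 -m jog '0 0 0 -0.1 0.09 0 -1;0 0 0 0 0 0.4 -1;0 0 0 0 0 0.5 -1;0 0 0 0 0 0.5 -1;0 0 0 0 0 0.4 -1;0 0 0 0 0 0.25 -1;0 0 0 0 0 0.15 -1;0 0 0 0 0 0 -1' && python3 -m jog '0 0 0 0 0 0 -1;0 0 0 0 0 0 -1'
python3 - <<'E'
from h import *
import pickle
o=ctrl.get_obs();print(o['tool_pos'],o['orientation'])
p,d=vision.snapshot('scene');im=np.ascontiguousarray(p[:,:,::-1]);cv2.imwrite('pics/s5.png',im);np.save('pics/s5.npy',d)
cv2.imwrite("pics/s5z.png",cv2.resize(im[180:350,380:560],None,fx=4.4,fy=3.5,interpolation=cv2.INTER_CUBIC))
c=cam("wrist");pickle.dump(c,open("pics/w5.pkl","wb"))
p,d=vision.snapshot('wrist');cv2.imwrite('pics/w5.png',p[:,:,::-1])
p,d=vision.snapshot('top');cv2.imwrite('pics/t5.png',p[:,:,::-1])
E
```

```text
clock: 18.25
tool_pos: [0.5163, 0.2524, 0.1152]
orientation: [-180.0, -0.0, -174.8]
force: [0.5, -1.2, -0.3]
opening: 0.04
clock: 18.5
tool_pos: [0.5166, 0.2526, 0.1159]
orientation: [180.0, 0.0, -174.8]
force: [0.0, 0.3, -0.1]
opening: 0.0399
[0.51662007 0.25264797 0.11590874] [ 1.79965337e+02  4.72271086e-02 -1.74784007e+02]
```

View pics/s5z.png

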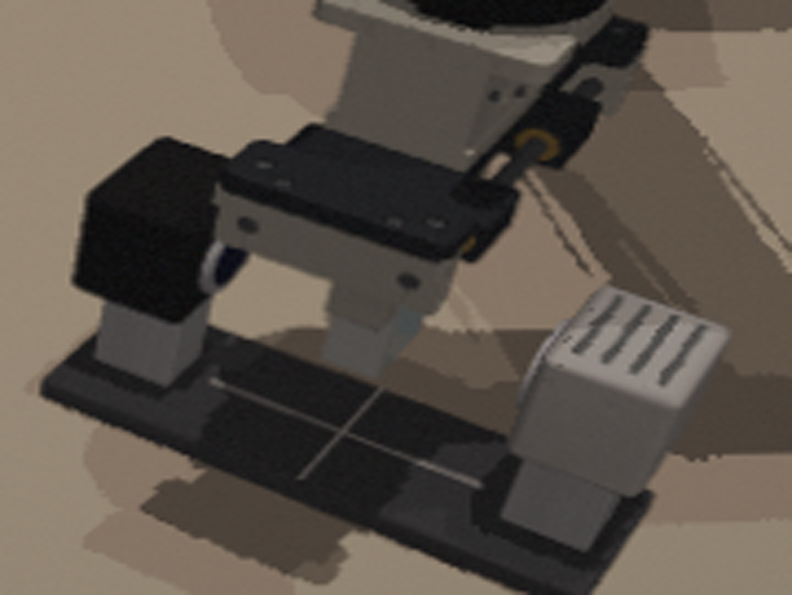

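View pics/w5.png

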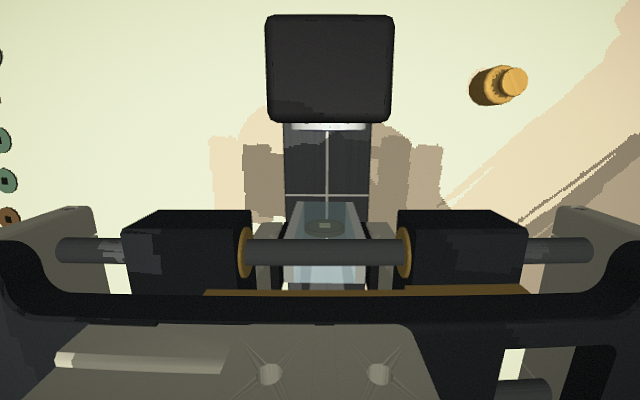

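In the wrist view the sensor head spans x 267-393 (rows 15-122), the white line runs at x≈327, the crossing line is at row 195 and the coin is at (325,227). I'll convert these to offsets in the beam frame.

```bash
python3 - <<'E'
from h import *
import pickle
im=cv2.imread("pics/w5.png"); a=cv2.resize(im[100:260,240:420],None,fx=4.4,fy=3.7,interpolation=cv2.INTER_CUBIC); cv2.imwrite("pics/w5z.png",a)
c=pickle.load(open("pics/w5.pkl","rb"))
for n,uv,z in (("head far/near edge corners",[(266,16),(393,16),(269,120),(392,120)],.131),("line top, low, cross",[(328,135),(327,192),(327,195)],.0155)):
    w=px2w(c,uv,z); print(n,w.round(4).tolist())
P=w2px(c,[[.5166,.2526,.1],[.5166,.2526,.0155]]); print(P)
E
```

```text
head far/near edge corners [[0.5537, 0.142, 0.131], [0.4963, 0.1367, 0.131], [0.5499, 0.188, 0.131], [0.4904, 0.1825, 0.131]]
line top, low, cross [[0.5188, 0.1968, 0.0155], [0.5148, 0.2486, 0.0155], [0.5145, 0.2515, 0.0155]]
[[324.84121887 228.10596229]
 [324.69817426 195.95501567]]
```

View pics/w5z.png

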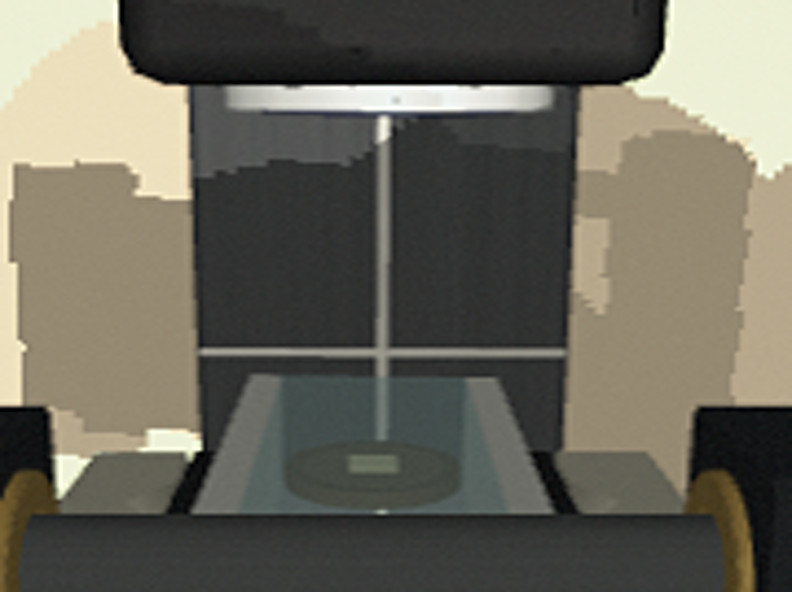

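```bash
python3 -m jog '0 0 0 0.03 0 0.01 -1;0 0 0 0 0 0 -1;0 0 0 0 0 0 -1;0 0 0 0 0 0 -1'
python3 - <<'E'
from h import *
o=ctrl.get_obs();print(o['tool_pos'],o['orientation'],o['qvel'].round(2),o['opening'])
p,d=vision.snapshot('scene');im=np.ascontiguousarray(p[:,:,::-1])
t=np.array(o['tool_pos']);y=np.radians(5.2);X=np.array([np.cos(y),np.sin(y),0]);Y=np.array([-np.sin(y),np.cos(y),0]);C=t-[0,0,.0034]
c=cam('scene'); z=cv2.resize(im[200:320,420:540],None,fx=5,fy=5,interpolation=cv2.INTER_CUBIC)
co=[C+a*.02*X+b*.011*Y+[0,0,-.036] for a,b in((1,-1),(1,1),(-1,1),(-1,-1))]
q=((w2px(c,co)-[420,200]+.5)*5).astype(np.int32); cv2.polylines(z,[q],True,(0,0,255),1)
for r in nets.boxes_of("coin","scene")[:2]: print(r)
cv2.imwrite("pics/s6.png",z)
p,d=vision.snapshot('top')
for n in("weight","loupe","coin_tube"): print(n,[np.round(r["location"],3) for r in nets.boxes_of(n,"top")[:1]])
cv2.imwrite("pics/t6.png",p[:,:,::-1])
E
```

```text
clock: 19.15
tool_pos: [0.5152, 0.2523, 0.115]
orientation: [-180.0, -0.0, -174.8]
force: [0.2, 0.8, 0.1]
opening: 0.0398
[0.51516453 0.25231524 0.1149639 ] [-1.79999741e+02 -9.72776527e-05 -1.74788779e+02] [-0.03 -0.09 -0.09  0.05  0.03 -0.01] 0.03979938629476239
{'location': [0.5367, 0.2614, 0.0899], 'score': 0.52}
weight [array([0.378, 0.138, 0.028])]
loupe [array([0.742, 0.001, 0.043])]
coin_tube [array([ 0.745, -0.183,  0.062])]
```

View pics/s6.png

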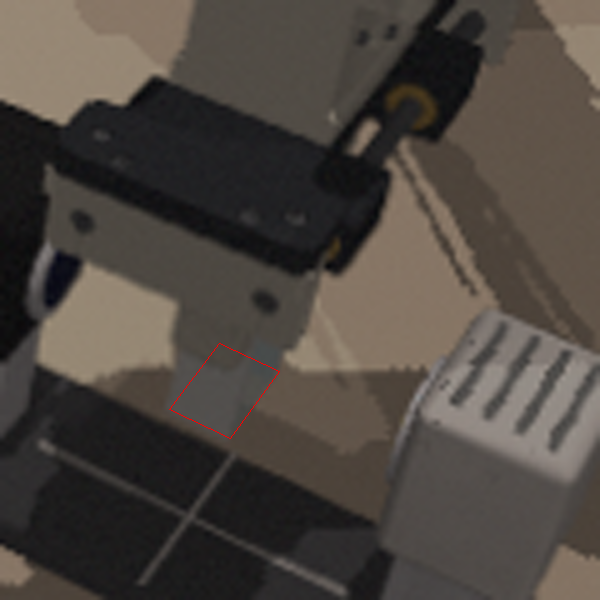

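The projected underside matches the cell's lower edge, (170,410) to (232,438), so the height is right and the cell has not slipped. Handing in.

```bash
python3 -c "
from plant import ctrl
print(ctrl.close_job()); o=ctrl.get_obs(); print(o['clock'],o['tool_pos'],o['opening'])"
```

```text
the job is handed in; nothing more can be done
None
the job is handed in; nothing more can be done
```

I turned the peak knob back to its zero stop and let go. I then lifted the cell by its frosted faces and handed in at about 19 s of the 54 s, still holding it in the beam. Hand-in reports no verdict.

- **Knob:** I felt the stop as a moment of -0.44 N m. The wrist picture after release showed the pointer on the green mark.
- **Cell position:** The last TCP reading was [0.515, 0.252, 0.115], with the jaws 39.8 mm apart. That puts the coin about 99.6 mm above the table. The projected outline of the underside matched the scene picture, so the cell had not slipped.
- **Squareness:** The tool was vertical, at a yaw matching the bench's estimated 5.2°. It was effectively still, and the force readings stayed under 1 N.
- **Bystanders:** The network still placed the loupe, coin tube and weight within about 4 mm of where they started, which is its own accuracy.
- **Disagreements:** The cameras differed by 2–3 mm on where the beam line lies in x (0.5145 to 0.517), so I used about 0.515. The network's last coin location, [0.537, 0.261, 0.090], was about 2 cm off. Its score was low (0.52) and the fingers partly hid the cell, so I relied on the geometry instead.

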